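Close the mending press on the blue-and-white bowl

TASK

Two mending presses stand on the table, one holding the blue-and-white bowl and one the red bowl. Close the press that holds the blue-and-white bowl: push the spokes of its star handle round clockwise (seen from above), one spoke after another, until the handle comes to its stop and the pad rests on the bowl's foot. Leave the other press's handle as it is.

Things in the scene. Friction and masses are not known exactly. Their poses are not given: they have to be found in the camera images.
- press_blue: Fixed press holding the upside-down white bowl with blue bands (144 mm wide, 80 high). Origin: at table level on the screw's axis. Column 40x60 mm, 205 high, 110-150 mm from the axis on its -x side; from it a lower arm (50 wide, top at 150) and a bracket (60 wide, 193-205 high) run to 25 mm past the axis, the star between them: a finger must keep 45 deg clear of the -x side, so change spokes.
- star_blue (a joint): Star handle of that press, rad, grows clockwise from above: 0 pad up (26 mm over the bowl), 5.24 hard stop, pad down. Starts 0 to 0.7. Four level spokes, 12 mm thick, axis 178 mm above the table, black 22 mm balls 90 mm out, hub 42 mm wide; at q they point at 10 + 90k deg - q, counterclockwise from the press's +x. Resists 0.2 N m, stays where left. Screw rod tops out at 233 mm.
- press_red: The other fixed press, the same in every size, origin and axes, holding an upside-down red bowl with black bands. Not to be worked. Under the spokes of either press, away from the column side, all is free down to the bowl (80 mm above the table).
- star_red_tip (a point): Centre of one black spoke ball (22 mm) on the star handle of the red bowl's press, 90 mm from its axis, 178 mm above the table. That handle turns as easily as the other; it must stay where it is.

How it is judged:
By the outcome, as a careful person would: the job done as asked, in the order asked, and still so for the second after the job is handed in, with the robot touching nothing.
It also fails if it takes over 50 s, if anything falls off the work surface, if the arm or the gripper's body presses on something with over 40 N, if the wrist force passes 120 N, or if a joint passes its speed limit or range.

ROBOT

A 6-joint arm with a two-finger parallel gripper is mounted at the origin on the work surface. World frame = base frame: x ahead of the robot, y to its left, z up, the work surface at z = 0. Lengths are in m, angles in rad, forces in N, time in s.
With the tool pointing down it reaches from about 0.2 to 0.875 m from the base axis. Payload 3.4 kg.
Tool frame: the origin (TCP) lies between the finger pads; the fingertips stand 25 mm ahead of it and the grasp point (between the pads) lies 6 mm ahead of it (r.nose_length is the z of the fingertips in the tool frame, in m); z points along the fingers, x is the direction in which the jaws open and shut, and the axes are right-handed (so a half turn about z gives the same grasp; the last joint's range is limited). The gripper opens to 94 mm and grips with 3 to 60 N. Pads are 16 mm wide; open, the fingers measure 119 mm over their backs; the gripper's body (75 mm by 177 mm) begins 78 mm behind the grasp point.
Start: joints at [1.095, 0.276, 1.505, -0, 1.361, -0.121], TCP at [0.2, 0.539, 0.23] pointing down, gripper open.
Joint ranges: [-2.89, 2.89], [-0.75, 2.08], [0.22, 2.7], [-1.18, 4.32], [0.11, 2.71], [-2.7, 2.7]. Speed limits (rad/s): [2.57, 2.57, 3.14, 3.14, 3.14, 3.14].

INTERFACE

Orientations are given as a unit quaternion [w, x, y, z].
In Python, from plant import r, gripper_to, inverse_kinematics, vision, models, telemetry gives the robot as it stands. Calls block until the motion is done:
- r.move_to(position, orientation): joint-space move of the TCP to a pose.
- r.move_l(position, rot=None, vel=0.15, guard=None): straight line of the TCP; rot=None keeps the orientation; vel is the mean speed in m/s. With guard (N) it stops when the force on the tool has changed by that much, and returns True; else False.
- r.movej(angles): joint-space move.
- gripper_to(opening, f_grip=None): finger opening in m; f_grip is the grip in N (None keeps the last); returns when the fingers have stopped.
- r.hold(seconds).
- inverse_kinematics(position, orientation): joint angles nearest the present ones, or None.
- vision.snapshot(name): name is "side" or "top"; returns the picture (420x560x3 uint8, red, green, blue); there is no depth.
- vision.get_calibration(name): a dict with "fx", "fy", "cx", "cy" (pixels), "D" ([k1, k2, p1, p2, k3] as OpenCV has them; the pictures are not rectified), "position" and "orientation" of the camera in the world. Camera axes: x right, y down, z forward; pixel columns grow to the right and rows downward; lengths in m; the calibration is good to about 2 mm. A picture is of the moment at which its call begins. get_calibration takes no time and is no camera call.
A pose or a line that the arm cannot do raises r.PlanningError and nothing moves.
- r.sign_off(): hands the job in, once; it reports no verdict.
Trained networks look in the newest picture that a camera, given by its name, has taken for a name from the list of things; names that differ only in an ending like _2 or _b are one class to them, and where a whole thing is asked for, a point or a joint stands for the part that bears it (a point fixed in the world has none). Each returns a list of dicts, best first, with "score" (0 to 1); they miss things now and then, are a little off and sometimes report something else, mostly with a low value. They report only what shows in the picture. A call takes as long as a camera call.
- models.boxes_of(thing, camera): "at" ([x, y, z] in m, in world coordinates, good to about 4 mm: the middle of the surface that is visible of it).
- models.regions_of(thing, camera): "pixels" (420x560 bool, what is visible of it).
- models.mark_of(thing, camera): "at" ([x, y, z] in m, in world coordinates, good to about 4 mm: a listed point, or the origin of a listed thing).
Readings, each from a call of its own:
- telemetry.current_t(): time.
- telemetry.current_joints(): joint angles.
- telemetry.current_dq(): joint speeds.
- telemetry.current_joint_efforts(): joint torques, N m.
- telemetry.current_ee_pos(): TCP position.
- telemetry.current_tool_rot(): TCP orientation.
- telemetry.current_wrist_force(): force on the tool from outside, world axes, zero at the start.
- telemetry.current_torque(): the same for the moment, N m.
- telemetry.current_opening(): finger opening in m.
Only numpy, scipy, OpenCV 4.12 (cv2) and the standard library are available. Lean on these libraries where they do the work, as an engineer would, in place of code of your own. Each camera call takes 0.05 s, during which the arm holds its last target.

## Working session

There is one attempt and no reset: what is moved stays moved. The work goes in short steps, each a Python script; the robot and the scene stay as the last script left them, time stands still between calls to the robot, and variables do not carry over. Pictures are saved under pics/ and viewed, and the job is handed in when it is done.

```bash
mkdir -p pics; ls; python3 - <<'E'
from plant import r, vision, models, telemetry
import cv2, numpy as np
for c in ("top","side"):
    im=vision.snapshot(c); cv2.imwrite(f"pics/{c}0.png",im[:,:,::-1])
    k=vision.get_calibration(c); print(c,k)
    for t in ("press_blue","press_red","star_red_tip","star_blue"):
        print(t,[(np.round(d["at"],4).tolist(),round(d["score"],2)) for d in models.mark_of(t,c)][:5])
print(telemetry.current_t(), r.nose_length, telemetry.current_tool_rot())
E
```

```text
pics
top {'fx': 390.28420883668673, 'fy': 390.28420883668673, 'cx': 273.6992142674666, 'cy': 218.6712133859887, 'D': array([-0.07733366,  0.        ,  0.        ,  0.        ,  0.        ]), 'position': array([ 0.49194809, -0.00263634,  0.77157464]), 'orientation': array([ 0.06297423, -0.69651059,  0.71147476, -0.06863608])}
press_blue [([0.5726, 0.1848, -0.001], 0.74)]
press_red [([0.5624, -0.1563, -0.002], 0.71)]
star_red_tip [([0.6457, -0.1729, 0.1794], 0.68)]Traceback (most recent call last):
  File "<stdin>", line 7, in <module>
ValueError: it knows: press_blue, press_red, star_red_tip
```

```bash
python3 - <<'E'
from plant import r, vision, models, telemetry
import cv2, numpy as np
for c in ("side",):
    im=vision.snapshot(c); cv2.imwrite(f"pics/{c}0.png",im[:,:,::-1])
    k=vision.get_calibration(c); print(c,k)
    for t in ("press_blue","press_red","star_red_tip"):
        print(t,[(np.round(d["at"],4).tolist(),round(d["score"],2)) for d in models.mark_of(t,c)][:5])
print(telemetry.current_t(), r.nose_length, telemetry.current_tool_rot())
E
```

```text
side {'fx': 473.65842659128134, 'fy': 473.65842659128134, 'cx': 276.8674510734543, 'cy': 205.01601726086068, 'D': array([-0.07948512,  0.        ,  0.        ,  0.        ,  0.        ]), 'position': array([ 0.68370473, -0.25931186,  0.97149345]), 'orientation': array([-0.14751224,  0.97709396,  0.15134333, -0.02495463])}
press_blue [([0.5724, 0.1875, -0.002], 0.79)]
press_red [([0.5528, -0.1519, -0.0041], 0.83)]
star_red_tip [([0.6488, -0.1711, 0.1758], 0.65)]
0.4 0.025 [ 3.64537944e-05  8.20772461e-01  5.71255250e-01 -7.94099549e-05]
```

View pics/top0.png

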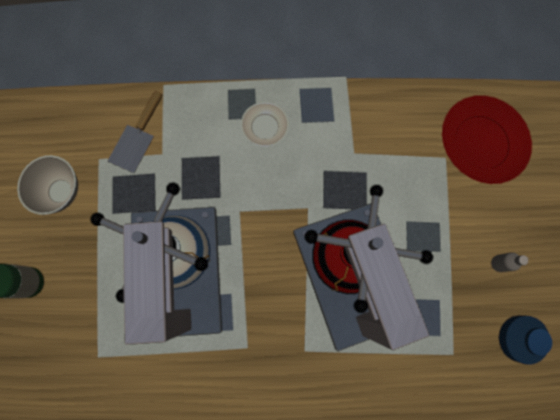

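View pics/side0.png

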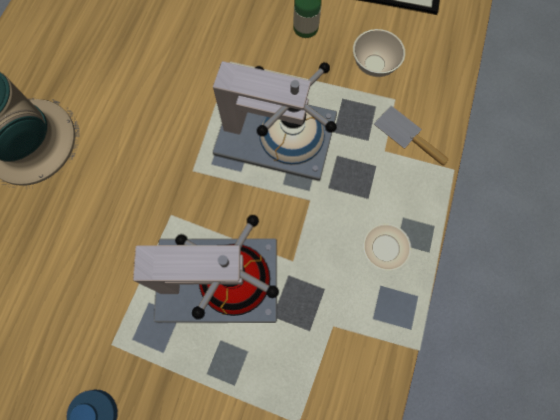

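Top view: the blue press is on the left. Its balls are near (173,188), (97,219), (202,264) and (123,296), and its column is towards the robot. Side view: the balls are near (324,68), (331,127), (262,130) and (259,72). Next I'll fit the axis and spoke angles from these pixels.

```bash
cat > h.py <<'E'
from plant import r, gripper_to, inverse_kinematics, vision, models, telemetry
import cv2, numpy as np
from scipy.spatial.transform import Rotation as R
from scipy.optimize import least_squares
def cam(c):
    k=vision.get_calibration(c); K=np.array([[k["fx"],0,k["cx"]],[0,k["fy"],k["cy"]],[0,0,1]])
    q=k["orientation"]; M=R.from_quat([q[1],q[2],q[3],q[0]]).as_matrix()
    return K,k["D"],np.array(k["position"]),M
def proj(P,c):
    K,D,p,M=cam(c); rv=cv2.Rodrigues(M.T)[0]; 
    return cv2.projectPoints(np.float64(P).reshape(-1,1,3),rv,-M.T@p,K,D)[0].reshape(-1,2)
def back(uv,z,c):
    K,D,p,M=cam(c); n=cv2.undistortPoints(np.float64(uv).reshape(-1,1,2),K,D).reshape(-1,2)
    d=np.c_[n,np.ones(len(n))]@M.T
    return p+d*((z-p[2])/d[:,2])[:,None]
def balls(cx,cy,a):
    t=a+np.arange(4)*np.pi/2
    return np.c_[cx+.09*np.cos(t),cy+.09*np.sin(t),np.full(4,.178)]
def darkballs(im):
    m=(im.max(2)<45).astype(np.uint8)
    n,l,s,ce=cv2.connectedComponentsWithStats(m)
    return [(ce[i],s[i,4]) for i in range(1,n) if 60<s[i,4]<400]
E
python3 - <<'E'
from h import *
obs={"top":[(173,188),(97,219),(202,264),(123,296)],"side":[(324,68),(331,127),(262,130),(259,72)]}
red={"top":[(376,191),(311,237),(427,257),(361,306)],"side":[(253,221),(273,292),(198,313),(181,241)]}
for n,o,c0 in(("blue",obs,(.573,.186)),("red",red,(.556,-.154))):
    for c in o:
        print(n,c,np.round(back(o[c],.178,c)[:,:2],3).tolist(), "tops", )
    best=None
    for a0 in np.linspace(0,1.5,6):
        def f(x):
            e=[]
            for c in o:
                P=proj(balls(*x),c)
                for u in o[c]:
                    d=P-np.array(u); e+=list(d[np.argmin((d**2).sum(1))])
            return np.array(e)
        s=least_squares(f,[*c0,a0],loss="soft_l1")
        if best is None or s.cost<best.cost: best=s
    print(n,best.x,np.rad2deg(best.x[2]),best.cost,np.round(f(best.x),1))
# yaw from bracket top corners
for c in("top","side"):
    im=cv2.imread(f"pics/{c}0.png")
    print([(np.round(a,1).tolist(),int(s)) for a,s in darkballs(im)])
    x0,y0=((70,160) if c=="top" else (190,30)); cr=im[y0:y0+200,x0:x0+200]
    cv2.imwrite(f"pics/{c}0z.png",cv2.resize(cr,(600,600),interpolation=cv2.INTER_CUBIC))
E
```

```text
blue top [[0.656, 0.149], [0.609, 0.269], [0.536, 0.102], [0.49, 0.222]] tops
blue side [[0.609, 0.267], [0.656, 0.148], [0.536, 0.104], [0.491, 0.22]] tops
blue [ 0.5728315   0.18509419 -0.4135181 ] -23.692841633409305 1.3445578294401808 [ 0.1  0.7  0.6  0.  -0.6 -0.4  0.2 -0.5  0.1 -0.3 -0.2 -0.3  0.2  0.7
 -0.3 -0.6]
red top [[0.645, -0.171], [0.574, -0.065], [0.539, -0.244], [0.468, -0.137]] tops
red side [[0.575, -0.066], [0.646, -0.172], [0.539, -0.243], [0.468, -0.138]] tops
red [ 0.55670143 -0.15453482 -0.19679152] -11.275323435600688 1.1317378252747385 [ 0.5  0.   0.6 -0.2 -0.7 -0.2  0.3 -0.3 -0.6 -0.2 -0.5 -0.3  0.3 -0.1
  0.2 -0.4]
[([172.6, 188.4], 115), ([376.1, 190.4], 106), ([96.3, 218.3], 112), ([345.8, 225.9], 271), ([314.1, 249.6], 246), ([324.9, 263.2], 313), ([346.6, 255.7], 69), ([426.2, 256.2], 126), ([498.0, 260.2], 93), ([200.9, 263.4], 162), ([37.8, 282.8], 161), ([348.7, 285.3], 147), ([119.6, 295.5], 66), ([363.1, 309.9], 254), ([506.4, 335.9], 320), ([528.4, 338.4], 100)]
[([408.5, 5.2], 393), ([324.5, 67.0], 64), ([290.5, 124.2], 63), ([330.6, 126.4], 91), ([261.9, 130.3], 90), ([252.7, 220.1], 81), ([180.5, 239.2], 76), ([249.6, 252.5], 78), ([261.5, 271.2], 97), ([272.0, 291.6], 106), ([243.2, 301.8], 244), ([215.7, 301.6], 61), ([197.6, 312.6], 114), ([113.0, 405.8], 65)]
```

View pics/top0z.png

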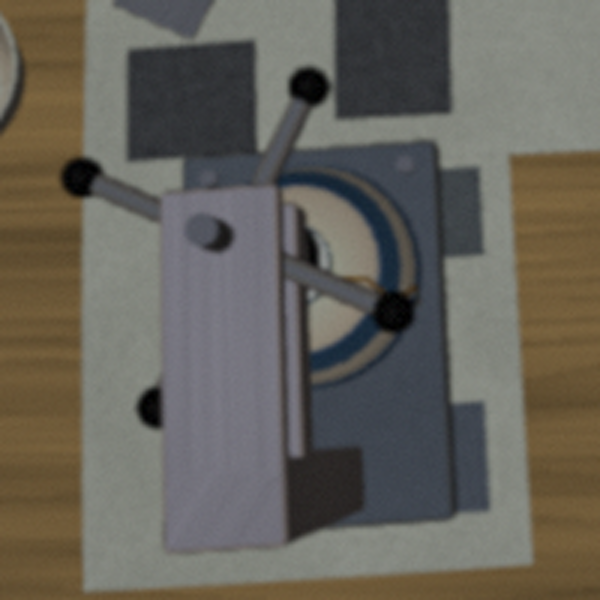

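View pics/side0z.png

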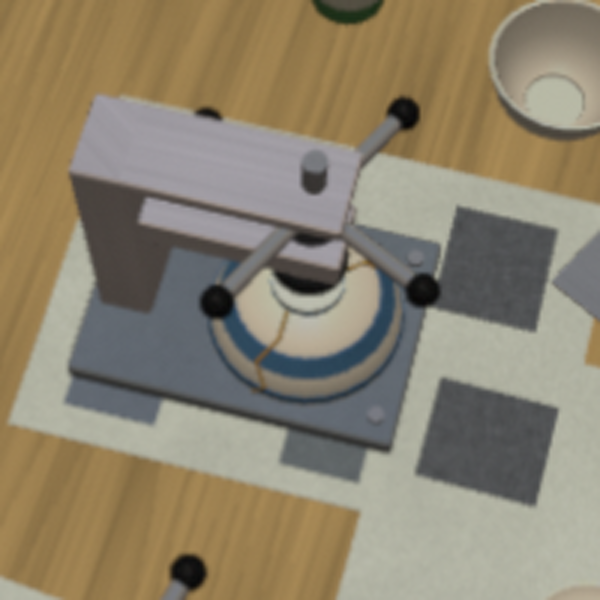

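```bash
cat >> h.py <<'E'
C=np.array([.5728,.1851]); YAW=0.0
Q=[0,1,0,0]; RP=.072; ZT=.157+.025
def pt(deg,z=ZT,rad=RP):  # deg: world angle of finger
    t=np.deg2rad(deg); return [C[0]+rad*np.cos(t),C[1]+rad*np.sin(t),z]
E
python3 - <<'E'
from h import *
u=np.array([(162,190),(278,183),(286,543),(168,550)])/3+[70,160]
T=back(u,.205,"top")[:,:2]; print("bracket corners",T.round(3).tolist())
u=np.array([(358,152),(343,236),(74,172),(98,97)])/3+[190,30]
S=back(u,.205,"side")[:,:2]; print(S.round(3).tolist())
for a,b in((T[3],T[0]),(T[2],T[1]),(S[2],S[1]),(S[3],S[0])):
    d=b-a; print(np.rad2deg(np.arctan2(d[1],d[0])).round(2))
print("bottle base",back([(306,35)],0,"side"), back([(38,283)],0.03,"top"))
for w in range(130,-131,-20):
    for z in (ZT,.27):
        q=inverse_kinematics(pt(w,z),Q); print(w,z,None if q is None else np.round(q,2))
print(inverse_kinematics([.2,.539,.4],list(telemetry.current_tool_rot())))
E
```

```text
bracket corners [[0.596, 0.214], [0.599, 0.156], [0.426, 0.148], [0.423, 0.205]]
[[0.593, 0.214], [0.601, 0.155], [0.43, 0.148], [0.426, 0.204]]
3.22
2.63
2.37
3.64
bottle base [[0.52470906 0.46230183 0.        ]] [[0.51488454 0.44718602 0.03      ]]
130 0.182 [ 0.31  0.31  1.58 -0.    1.25  0.31]
130 0.27 [ 0.31  0.26  1.43 -0.    1.45  0.31]
110 0.182 [ 0.32  0.35  1.52 -0.    1.27  0.32]
110 0.27 [ 0.32  0.3   1.37 -0.    1.47  0.32]
90 0.182 [ 0.31  0.38  1.46 -0.    1.29  0.31]
90 0.27 [ 0.31  0.34  1.32 -0.    1.49  0.31]
70 0.182 [ 0.29  0.41  1.42 -0.    1.31  0.29]
70 0.27 [ 0.29  0.37  1.27 -0.    1.5   0.29]
50 0.182 [ 0.27  0.44  1.38 -0.    1.33  0.27]
50 0.27 [ 0.27  0.4   1.23 -0.    1.52  0.27]
30 0.182 [ 0.23  0.45  1.36 -0.    1.34  0.23]
30 0.27 [ 0.23  0.41  1.21 -0.    1.53  0.23]
10 0.182 [ 0.19  0.45  1.35 -0.    1.34  0.19]
10 0.27 [ 0.19  0.41  1.2  -0.    1.53  0.19]
-10 0.182 [ 0.16  0.44  1.37 -0.    1.33  0.16]
-10 0.27 [ 0.16  0.4   1.22 -0.    1.52  0.16]
-30 0.182 [ 0.12  0.42  1.41 -0.    1.32  0.12]
-30 0.27 [ 0.12  0.38  1.26 -0.    1.51  0.12]
-50 0.182 [ 0.1   0.39  1.45 -0.    1.3   0.1 ]
-50 0.27 [ 0.1   0.35  1.3  -0.    1.49  0.1 ]
-70 0.182 [ 0.08  0.36  1.51 -0.    1.28  0.08]
-70 0.27 [ 0.08  0.31  1.36 -0.    1.47  0.08]
-90 0.182 [ 0.08  0.32  1.56 -0.    1.26  0.08]
-90 0.27 [ 0.08  0.27  1.42 -0.    1.46  0.08]
-110 0.182 [ 0.09  0.29  1.62 -0.    1.24  0.09]
-110 0.27 [ 0.09  0.23  1.46 -0.    1.44  0.09]
-130 0.182 [ 0.11  0.26  1.65 -0.    1.23  0.11]
-130 0.27 [ 0.11  0.21  1.5  -0.    1.43  0.11]
[ 1.09447053e+00  2.33425377e-01  1.15749467e+00  9.95516836e-06
  1.75084709e+00 -1.21596482e-01]
```

Press yaw is about 3°, so q0 is about 0.64 rad, with roughly 263° left to turn. First stroke: take the spoke at 66° world and push it round to the far side.

```bash
cat >> h.py <<'E'
def sweep(a,b,step=12,vel=.12,guard=15):
    n=max(1,int(round(abs(b-a)/step)))
    for w in np.linspace(a,b,n+1)[1:]:
        if r.move_l(pt(w),vel=vel,guard=guard):
            print("guard at",w,np.round(telemetry.current_wrist_force(),1)); return w
    return None
def look(n):
    for c in("top","side"): cv2.imwrite(f"pics/{c}{n}.png",vision.snapshot(c)[:,:,::-1])
E
python3 - <<'E'
from h import *
r.move_l([.2,.539,.38],vel=.3)
gripper_to(0.0)
r.move_to(pt(111,.38),Q)
print(r.move_l(pt(111,.26),vel=.2,guard=10), r.move_l(pt(111),vel=.1,guard=8), telemetry.current_wrist_force())
w=sweep(111,-100)
print(w,telemetry.current_wrist_force(),telemetry.current_ee_pos(),telemetry.current_t(),telemetry.current_opening())
look(1)
E
cd pics; python3 -c "
import cv2,numpy as np
cv2.imwrite('c1.png',np.hstack([cv2.resize(cv2.imread('top1.png')[130:380,50:250],(400,500)),cv2.resize(cv2.imread('side1.png')[20:270,180:380],(400,500))]))"
```

```text
False False [0.72862288 0.64572083 0.1430674 ]
None [ 0.56180183 -0.24878895  0.13508454] [0.56032509 0.11396767 0.18207009] 10.75 0.00022459009329779504
```

View pics/c1.png

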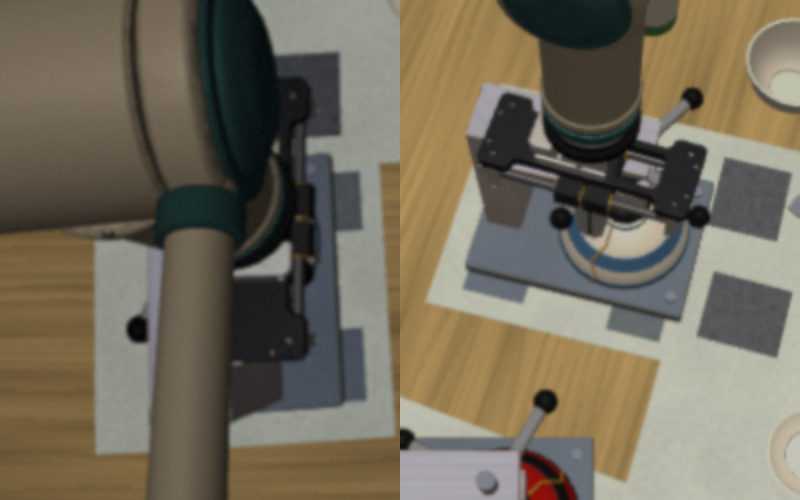

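The side view shows balls near (260,128), (328,127) and (325,69), about where they started. That fits a turn of about 180°, but the 90° symmetry makes it ambiguous. I'll back off, lift, and measure the angle and the rod height.

```bash
python3 - <<'E'
from h import *
r.move_l(pt(-88),vel=.1,guard=15)
r.move_l(pt(-88,.27),vel=.25,guard=10)
r.move_to(pt(100,.27),Q)
look(2)
print(telemetry.current_t())
E
cd pics; python3 -c "
import cv2,numpy as np
cv2.imwrite('c2.png',np.hstack([cv2.resize(cv2.imread('side0.png')[20:270,180:380],(400,500)),cv2.resize(cv2.imread('side2.png')[20:270,180:380],(400,500))]))"
```

```text
12.375
```

View pics/c2.png

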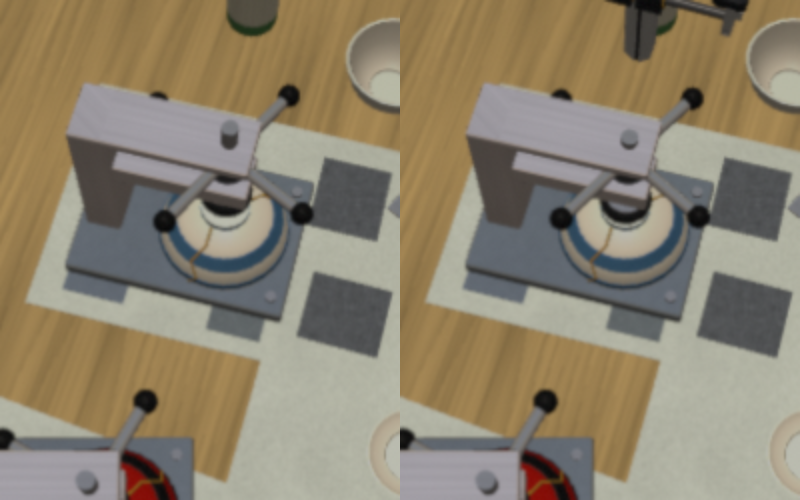

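The rod has clearly dropped, so the handle turned about 184°, and the red handle hasn't moved. Second stroke: the spoke now at about 62°, pushed to the stop under guard.

```bash
python3 - <<'E'
from h import *
print(r.move_l(pt(105,.27),vel=.2), r.move_l(pt(105),vel=.12,guard=8))
w=sweep(105,15,guard=15)
if w is None: w=sweep(15,-35,step=50/7,vel=.03,guard=10)
p=telemetry.current_ee_pos(); ang=np.rad2deg(np.arctan2(p[1]-C[1],p[0]-C[0]))
print(w,p,ang,telemetry.current_wrist_force(),telemetry.current_t())
E
```

```text
False False
guard at -6.428571428571431 [1.1 1.7 1.2]
-6.428571428571431 [0.64464985 0.1823703  0.18179324] -2.17571899551358 [1.14034264 1.71546282 1.21485563] 16.85
```

Contact came at -2°, right where the stop was expected. I'll press once more to confirm, then back off and look.

```bash
python3 - <<'E'
from h import *
A=lambda:(lambda p:np.rad2deg(np.arctan2(p[1]-C[1],p[0]-C[0])))(telemetry.current_ee_pos())
print(r.move_l(pt(-10),vel=.02,guard=15),A(),telemetry.current_wrist_force())
r.move_l(pt(14),vel=.08,guard=20)
r.move_l(pt(14,.30),vel=.25)
r.move_to([.35,.42,.38],Q)
look(3)
print(telemetry.current_t())
o={}
for c in("top","side"):
    b=darkballs(cv2.imread(f"pics/{c}3.png")); P=proj(balls(*C,np.deg2rad(-17)),c)
    for k,p in zip((-17,73,163,-107),P):
        for ce,s in b:
            if np.hypot(*(ce-p))<14:
                X=back([ce],.178,c)[0]; print(c,k,ce.round(1),s,np.rad2deg(np.arctan2(X[1]-C[1],X[0]-C[0])).round(1))
E
cd pics; python3 -c "
import cv2,numpy as np
cv2.imwrite('c3.png',np.hstack([cv2.resize(cv2.imread('top3.png')[130:380,50:250],(400,500)),cv2.resize(cv2.imread('side3.png')[20:270,180:380],(400,500))]))
for c in('top','side'): print(c)"
```

```text
True -2.2458387004994282 [1.00485274 2.55776628 1.84718668]
19.8
top -17 [166.6 186.3] 113 -16.5
top 73 [ 93.6 224.7] 117 72.8
top -107 [203.2 257.1] 162 -107.2
side -17 [333.9 122.7] 90 -17.2
side 73 [320.4  64.1] 63 72.9
side -107 [266.1 133.2] 86 -107.9
top
side
```

View pics/c3.png

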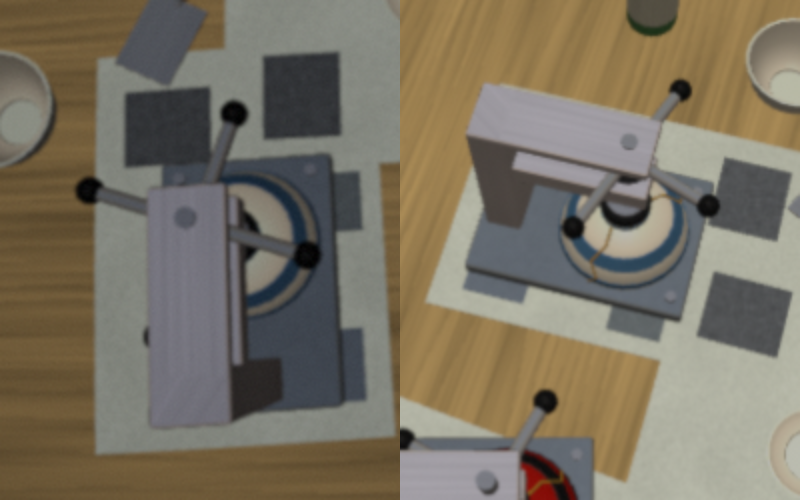

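View pics/side3.png

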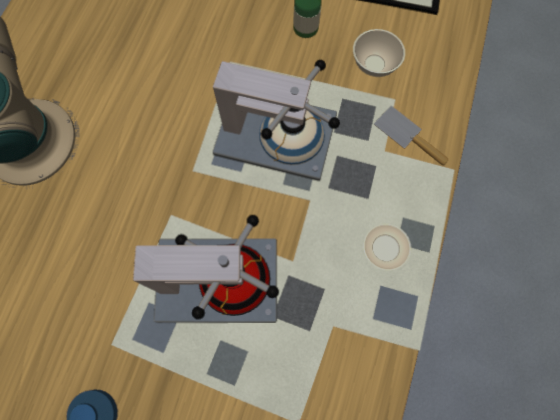

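Spokes measure -17, 73 and -107°, matching the predicted stop at 5.24 rad. The rod is flush with the bracket and the pad is on the bowl's foot. The red balls are still at (253,221), (273,292), (198,313) and (181,241). Handing in.

```bash
python3 - <<'E'
from h import *
r.hold(0.3); print(telemetry.current_wrist_force(),telemetry.current_t()); r.sign_off()
E
```

```text
[-0.11029415 -0.23274522  0.08632236] 20.1
the job is handed in; nothing more can be done
```

The press holding the blue-and-white bowl is closed and the job is handed in, at about 20 s of the 50 s allowed.

I pushed two spokes of its star handle clockwise with the closed fingers. The first stroke turned it about 184°. The second turned it about 79° to the hard stop, and a second push stopped at the same place.

**Last checks:**
- **Angle:** both cameras put the three visible spokes within 1° of the angles expected at 5.24 rad.
- **Pad:** the screw rod has sunk to the bracket, and in the side view the pad sits on the bowl's foot.
- **Red press:** its spoke balls are where they were at the start.
- **Robot:** the arm is clear of everything and the wrist force is near zero.

No check failed or disagreed.

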